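# Sweep the offcuts off the press bed

### The job

Take the bench brush from its wooden rest and, with its bristles lightly pressed on the steel bed of the press, sweep the three wooden offcuts along the bed from the blue tray's end to the red tray's end and off into the red scrap tray. Do not touch the offcuts with the gripper or press the brush hard on the press, and leave the other things alone. Then lay the brush back on its rest, bristles down, as it was, and let go.

Things in the scene. Friction and masses are not known exactly. Their poses are not given: they have to be found in the camera images.
- press: Fixed green bench press. Origin: on the table under the centre of its bed; x points from its open front to its column, y along the bed, z up. Steel bed 150 (x) by 230 mm (y), top at z = 110 mm, open at both ends (y = +-115 mm). Along the back a fence 34 mm high (inner face x = +68 mm), along the front a lip 8 mm high (x = -75 to -67 mm).
- scrap_tray: Fixed red open tray at one end of the bed (+y or -y end of the press, varies), 150 x 120 x 85 mm, walls and floor 4 mm. Origin: centre of its underside, 176 mm from the press's origin along the press's y; axes as the press's. The offcuts belong in here.
- parts_tray: Fixed blue open tray of the same size at the other end of the bed, with two painted jars (about 60 mm tall) in it. Nothing goes in here.
- brush_rest: Fixed wooden rest: board 130 x 84 mm with two rails 100 mm long along its x. Their tops, 50 mm above the table, carry the brush's block on both sides; the bristles hang free between them (34 mm apart). Outer lips, 56 mm apart and 8 mm above the rails, guide the 46 mm wide block. Origin: centre of the underside; x as the brush's.
- brush: Loose wooden bench brush, 0.19 kg, on the rest, axes along the rest's. Origin: centre of the underside of its block (105 mm along x, 46 along y, 20 high), on the rest 50 mm above the rest's origin. The handle runs from the block's -x end toward -x, rising 20 degrees: a flat-sided bar 22 mm wide (y), 24 mm high, ending 167 mm behind the origin.
- brush_grip (a point): Point on the axis of the brush's handle, 120 mm behind and 40 mm above the brush's origin, good to pinch across the brush's y.
- offcut_long: Loose pale wooden offcut 34 x 88 x 24 mm (x, y, z) with a drilled hole, 60 g, on the press's bed. Origin: centre of its underside.
- offcut_ell: Loose brown L-shaped offcut, 66 x 54 x 26 mm, 60 g, on the bed. Origin: underside, centre of its 66 x 30 mm bar; the short leg lies to +y.
- offcut_block: Loose dark wooden offcut 40 x 60 x 30 mm, 60 g, on the bed. Origin: centre of its underside.
- blue_top: Bystander: loose blue spinning top, 43 mm across, 54 mm tall, on the table left of the robot's middle.
- green_tub: Bystander: loose green paint tub with pale lid, 68 x 75 x 38 mm, on the table at the left.
- screwdriver: Bystander: loose screwdriver with orange handle, 170 mm long, lying on the table at the right.
- head_nose (a point): Middle of the front lower edge of the press's green head, straight above the bed's front edge and 115 mm above the bed. From here the head, 64 mm wide along the press's y, reaches back to the column; under it the ram (44 mm across, at the press's x = y = 0) hangs to 85 mm above the bed. The hand must stay in front of the head while the brush passes under it.
- brush_head (a point): The root of the brush's bristles: same point as the brush's origin. The bristles are a field 96 mm (x) by 30 mm (y). New, their tips lie 36 mm below the block's underside, but they are worn by an unknown 0 to 18 mm (tips 18 to 36 mm below): the height at which they touch must be felt. They give like a spring, 2 N per mm, up to 6 mm.
There are look-alikes about, which are no part of the job. What is shaped like the offcut_ell but orange is not meant.

How it is judged:
By the outcome, as a careful person would: the job done as asked, in the order asked, and still so for the second after the job is handed in, with the robot touching nothing.
It also fails if it takes over 64 s, if anything falls off the work surface, if the arm or the gripper's body presses on something with over 40 N, if the wrist force passes 120 N, or if a joint passes its speed limit or range.

### The arm

A 6-joint arm with a two-finger parallel gripper is mounted at the origin on a cart in front of the work surface, level with it; the furniture and walls round the work are solid. World frame = base frame: x ahead of the robot, y to its left, z up, the work surface at z = 0. Lengths are in m, angles in rad, forces in N, time in s.
With the tool pointing down it reaches from about 0.35 to 0.85 m from the base axis. Payload 8.1 kg.
Tool frame: the origin (TCP) lies on the centre line of the jaws, within the pads' length; the fingertips stand 17 mm ahead of it and the grasp point (between the pads) lies 2 mm behind it; z points along the fingers, y is the line along which they close (so a half turn about z gives the same grasp; the last joint's range is limited). The gripper opens to 93 mm and grips with 3 to 60 N. Pads are 15 mm wide; open, the fingers measure 128 mm over their backs; the gripper's body (75 mm by 188 mm) begins 65 mm behind the grasp point.
Start: joints at [-1.259, 0.13, 1.488, -0, 1.523, -0.085], TCP at [0.232, -0.553, 0.236] pointing down, gripper open.
Joint ranges: [-2.96, 2.96], [-0.89, 2.26], [0.02, 2.5], [-1.34, 4.48], [0, 2.73], [-2.66, 2.66]. Speed limits (rad/s): [2.39, 2.39, 2.79, 3.14, 3.14, 3.14].

### API

Orientations are given as a rotation vector (axis times angle).
In Python, from plant import robot, optics, close_job, models gives the robot as it stands.
- The arm moves only by the shell command python3 -m inch 'ROWS' [OPENING] [FORCE]. ROWS is a JSON object of lists of equal length, an entry for each row: "travel": the shift along the tool's x, y, z in m, a list of three; "spin": the turn about the tool's z in rad. In form: {"travel": [[x, y, z], ...], "spin": [spin, ...]}. A call has 1 to 10 rows; each row is the pose to reach, as a shift and turn from the pose commanded when the call began, along the tool's axes at that moment; what a row does not reach only later rows make up. A row lasts 1/12 s, in which the tool goes at most 41.7 mm and 7.16 degrees, less where a joint would pass 70% of its speed; a pose out of reach is approached as far as the arm can. A call with a gripper value outside its range is refused whole. OPENING is the closure, from 0 (fully open) to 1 (shut), set as the call begins (- or left out, the last holds). The fingers move at their own pace and stop on an object; FORCE is the grip in N (left out, the last holds). Time passes only in rows, so rows that repeat a pose let the fingers close. It gives the time, the measured TCP pose, the force, the opening and the grip force at its end, in the units of the state.
- robot.read_state(): the state, without advancing time (a new reading comes with each control period).
- optics.read_camera(name): name is "scene" or "side" or "wrist"; returns (picture, depth): 384x512x3 uint8, red, green, blue; 384x512 float32, m along the optical axis (not along the pixel's ray), 0 where there is no reading.
- optics.camera_info(name): a dict with "camera_matrix" (3x3 intrinsics, pixels), "dist" ([k1, k2, p1, p2, k3] as OpenCV has them; the pictures are not rectified), "view" (4x4, takes a point from world to camera coordinates). Camera axes: x right, y down, z forward; pixel columns grow to the right and rows downward; lengths in m; the calibration is good to about 2 mm. A picture is of the moment at which its call begins: read the wrist's pose just before it. camera_info takes no time and is no camera call; for the wrist camera it gives the pose at the moment of the call.
- close_job(): hands the job in; it is judged then, once.
Trained networks look in the newest picture that a camera, given by its name, has taken for a name from the list of things; names that differ only in an ending like _2 or _b are one class to them, and where a whole thing is asked for, a point or a joint stands for the part that bears it (a point fixed in the world has none). Each returns a list of dicts, best first, with "p" (0 to 1); they miss things now and then, are a little off and sometimes report something else, mostly with a low value. They report only what shows in the picture. A call takes as long as a camera call. They do not tell look-alikes from the thing itself.
- models.look_for(camera, name): "centre" ([x, y, z] in m, in world coordinates, good to about 4 mm: the middle of the surface that is visible of it).
- models.masks_of(camera, name): "region" (384x512 bool, what is visible of it).
The state is a dict: "t": time; "q": joint angles; "dq": joint speeds; "joint_torque": joint torques, N m; "tool_pos": TCP position; "orientation": TCP orientation; "force": force on the tool from outside, world axes, zero at the start; "wrist_torque": the same for the moment, N m; "opening": finger opening in m; "gripper_force": force on a finger pad.
Only numpy, scipy, OpenCV 4.12 (cv2) and the standard library are available. Lean on these libraries where they do the work, as an engineer would, in place of code of your own. Each camera call takes 0.05 s, during which the arm holds its last target. There are 200 camera calls.

## Working session

There is one attempt and no reset: what is moved stays moved. The work goes in short steps, Python scripts to look and compute and a shell command to move; the robot and the scene stay as the last step left them, time stands still between calls to the robot, and variables do not carry over. Pictures are saved under pics/ and viewed, at most 13 in all, crops included, and the job is handed in when it is done.

```bash
ls; mkdir -p pics; cat > h.py <<'E'
import numpy as np, cv2
from scipy.spatial.transform import Rotation as R
from plant import robot, optics, models
def cloud(name):
    im,d=optics.read_camera(name); c=optics.camera_info(name)
    K=np.array(c["camera_matrix"]);D=np.array(c["dist"]);V=np.array(c["view"])
    v,u=np.mgrid[:384,:512]
    n=cv2.undistortPoints(np.stack([u,v],-1).reshape(-1,1,2).astype(float),K,D).reshape(384,512,2)
    P=np.dstack([n*d[...,None],d]); 
    W=(P-V[:3,3])@V[:3,:3]
    W[d==0]=np.nan
    return im,W
E
python3 - <<'E'
from h import *
s=robot.read_state(); print({k:np.round(v,3).tolist() for k,v in s.items()})
ims=[]
for c in ("scene","side"):
    im,W=cloud(c); ims.append(im); np.save(f"pics/{c}.npy",W)
    cv2.imwrite(f"pics/{c}0.png",cv2.cvtColor(cv2.resize(im,(800,600)),cv2.COLOR_RGB2BGR))
    for n in ("press","scrap_tray","parts_tray","brush_rest","brush","brush_grip","offcut_long","offcut_ell","offcut_block","head_nose","brush_head","blue_top","green_tub","screwdriver"):
        try: print(c,n,[(np.round(r["centre"],3).tolist(),round(r["p"],2)) for r in models.look_for(c,n)][:3])
        except Exception as e: print(n,e)
E
```

```text
pics
{'t': 0.0, 'q': [-1.259, 0.131, 1.489, 0.0, 1.523, -0.085], 'dq': [-0.001, -0.001, 0.001, -0.0, -0.001, 0.001], 'joint_torque': [-0.003, -55.985, -49.175, 0.077, 0.036, -0.0], 'tool_pos': [0.232, -0.553, 0.235], 'orientation': [-3.078, -0.619, 0.0], 'force': [0.584, 0.323, -0.365], 'wrist_torque': [0.041, 0.044, 0.0], 'gripper_force': 0.0, 'opening': 0.093}
scene press [([0.495, -0.0, 0.089], 0.57)]
scene scrap_tray [([0.486, 0.227, 0.034], 0.65)]
scene parts_tray [([0.532, -0.157, 0.042], 0.93)]
scene brush_rest [([0.365, -0.126, 0.022], 0.94)]
scene brush [([0.403, -0.14, 0.069], 0.94)]
scene brush_grip [([0.401, -0.148, 0.07], 0.63)]
scene offcut_long [([0.518, 0.004, 0.126], 0.63)]
scene offcut_ell []
scene offcut_block [([0.503, -0.334, 0.017], 0.52), ([0.522, 0.004, 0.13], 0.51)]
scene head_nose [([0.494, 0.001, 0.088], 0.74)]
scene brush_head [([0.404, -0.146, 0.071], 0.57)]
scene blue_top [([0.39, 0.151, 0.025], 0.46)]
scene green_tub []
scene screwdriver [([0.5, -0.331, 0.016], 0.67)]
side press [([0.604, 0.069, 0.158], 0.63)]
side scrap_tray [([0.556, 0.145, 0.037], 0.68)]
side parts_tray [([0.524, -0.204, 0.055], 0.57)]
side brush_rest [([0.41, -0.06, 0.016], 0.96)]
side brush [([0.409, -0.11, 0.067], 0.59), ([0.557, 0.146, 0.042], 0.29)]
side brush_grip [([0.408, -0.117, 0.07], 0.94), ([0.528, -0.206, 0.053], 0.67)]
side offcut_long [([0.532, 0.034, 0.131], 0.92)]
side offcut_ell [([0.697, 0.336, 0.024], 0.97), ([0.603, 0.006, 0.136], 0.62)]
side offcut_block []
side head_nose [([0.603, 0.072, 0.157], 0.72), ([0.529, 0.036, 0.13], 0.68)]
side brush_head [([0.41, -0.113, 0.069], 0.94)]
side blue_top [([0.402, 0.164, 0.028], 0.75), ([0.59, 0.076, 0.138], 0.15)]
side green_tub [([0.346, 0.332, 0.036], 0.94)]
side screwdriver [([0.507, -0.309, 0.017], 0.67)]
```

View pics/scene0.png

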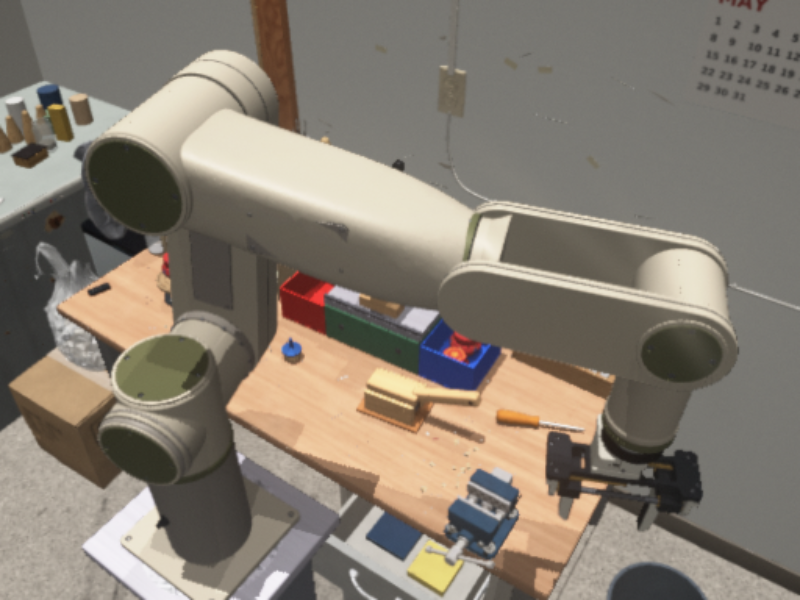

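View pics/side0.png

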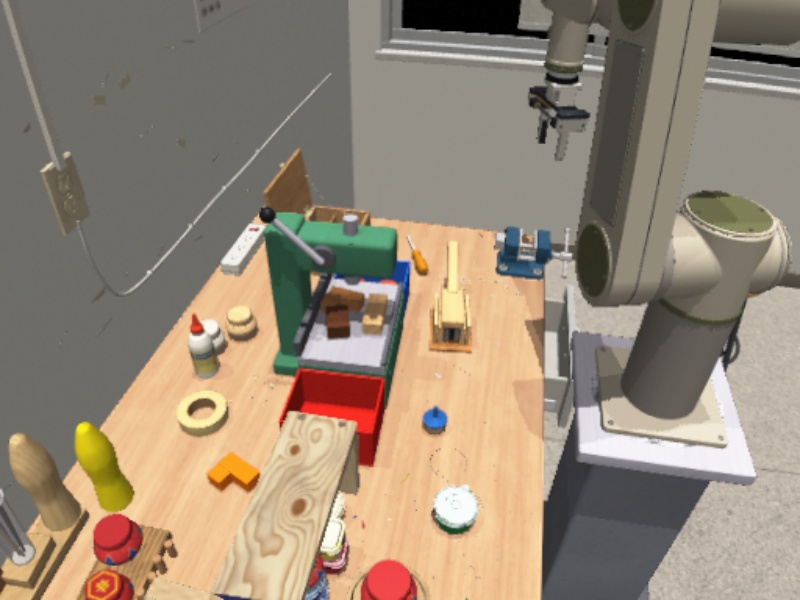

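The side view (800 px scale) shows the offcuts on the bed: pale long at about (375,312), brown ell at (343,300) and dark block at (337,320). The red tray is at the +y end (335,410) and the blue tray at the -y end. The brush sits on its rest at (450,300) with its handle toward -y. The orange ell at (233,470) is the look-alike and is not wanted. Next I'll measure the poses.

```bash
python3 - <<'E'
from h import *
W=np.load("pics/side.npy"); im,_=optics.read_camera("side")
hsv=cv2.cvtColor(im,cv2.COLOR_RGB2HSV); H,S,Vv=[hsv[...,i].astype(int) for i in range(3)]
x,y,z=[W[...,i] for i in range(3)]
roi=(x>.3)&(x<.8)&(abs(y)<.45)
def rep(n,m):
    p=W[m]; 
    if len(p)<8: print(n,len(p));return
    r=cv2.minAreaRect((p[:,:2]*1000).astype(np.float32)); print(n,len(p),"rect",np.round(r[0]),np.round(r[1]),round(r[2],1),"z",np.round(np.percentile(p[:,2],[5,50,95]),3))
bed=roi&(S<60)&(abs(z-.11)<.005)&(abs(y)<.2); rep("bed",bed)
for n,h in (("red",(H<8)|(H>172)),("blue",(H>105)&(H<130))):
    m=roi&h&(S>120)&(z>.078)&(z<.092)&(x>.42); rep(n+" rim",m)
hd=roi&(H>60)&(H<95)&(S>80)&(z>.20); rep("head",hd)
m=roi&(H>60)&(H<95)&(S>80)&(z>.03)&(z<.1); rep("green base",m)
for n in("brush","brush_rest","offcut_long","offcut_ell","offcut_block"):
    for r in models.masks_of("side",n)[:2]:
        M=r["region"]; vv,uu=np.where(M); print(n,round(r["p"],2),"px",uu.mean()*800/512,vv.mean()*600/384); rep(" all",M&roi)
        if n=="brush":
            b=W[M&roi]; b=b[b[:,2]>.08]
            k=(b[:,1]<-.12)
            p=np.polyfit(b[k,1],b[k,0],1); print("handle x(y)",p,b[k].min(0),b[k].max(0)); 
        if "off" in n: rep(" top",M&roi&(z>.128)&(z<.145))
E
python3 - <<'E'
import cv2
im=cv2.imread("pics/side0.png")[200:480,220:500]
cv2.imwrite("pics/crop1.png",cv2.resize(im,None,fx=2.1,fy=2.1,interpolation=cv2.INTER_CUBIC))
E
```

```text
bed 1631 rect [572.  27.] [149. 236.] 2.9 z [0.107 0.109 0.112]
red rim 358 rect [562. 201.] [148. 124.] 2.6 z [0.079 0.084 0.087]
blue rim 44 rect [ 575. -167.] [ 98. 151.] 85.0 z [0.079 0.083 0.085]
head 2434 rect [602.  43.] [211.  87.] 3.6 z [0.219 0.28  0.304]
green base 467 rect [550. 158.] [259. 493.] 18.5 z [0.032 0.077 0.094]
brush 0.71 px 451.20944656488547 297.1851145038168
 all 654 rect [ 416. -191.] [ 44. 290.] 7.3 z [0.022 0.07  0.107]
handle x(y) [-0.13098105  0.39150958] [ 0.40351931 -0.25973598  0.08004363] [ 0.43510194 -0.15694923  0.11815515]
brush_rest 0.88 px 449.01154223968564 331.6951129666012
 all 508 rect [ 407. -122.] [ 82. 174.] 8.5 z [0.004 0.015 0.058]
offcut_long 0.61 px 374.24025229357795 313.8570336391437
 all 325 rect [534.  20.] [33. 91.] 4.6 z [0.114 0.133 0.135]
 top 247 rect [534.  20.] [33. 91.] 4.3 z [0.13  0.133 0.135]
offcut_ell 0.98 px 232.32197971781306 473.03240740740745
 all 565 rect [701. 330.] [56. 89.] 69.7 z [0.004 0.025 0.028]
 top 0
offcut_ell 0.57 px 342.0891970198675 298.8721026490066
 all 300 rect [597.  -7.] [96. 67.] 80.5 z [0.117 0.135 0.137]
 top 234 rect [603.  -2.] [79. 56.] 26.9 z [0.13  0.135 0.137]
offcut_block 0.63 px 342.68488745980704 298.6786575562701
 all 309 rect [602. -13.] [76. 96.] 8.3 z [0.114 0.134 0.137]
 top 237 rect [599.   7.] [68. 66.] 83.6 z [0.13  0.135 0.137]
offcut_block 0.54 px 336.44386574074076 321.1467978395062
 all 322 rect [598.  49.] [44. 87.] 18.2 z [0.115 0.138 0.141]
 top 249 rect [596.  54.] [40. 75.] 18.2 z [0.131 0.139 0.141]
```

View pics/crop1.png

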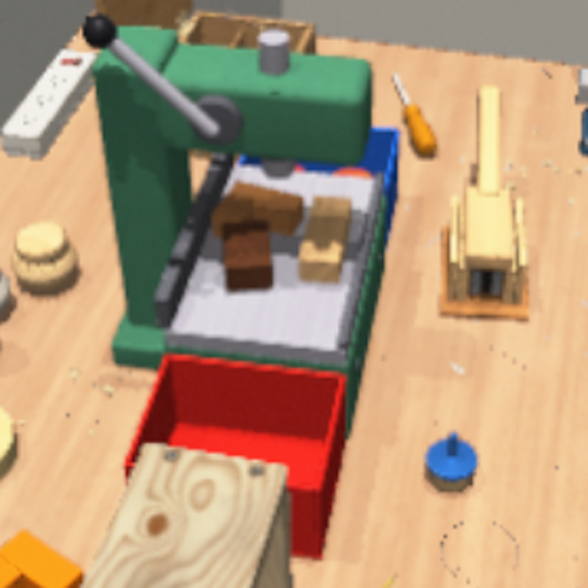

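The crop confirms the choice: brown ell on the bed, not the orange one on the table, with the dark block, the pale long and the brush on its rest. Press pose is about (572, 26) mm, yaw 3°. The brush x axis lies at about 97.5° with its origin at about (404, -95) mm. I'm moving to hover above the handle.

```bash
cat >> h.py <<'E'
def rel(target,yaw=None):
    "travel in tool axes and spin to reach TCP world target with tool x at yaw deg (tool down)"
    s=robot.read_state(); Rt=R.from_rotvec(s["orientation"]).as_matrix()
    tx=np.degrees(np.arctan2(Rt[1,0],Rt[0,0])); d=Rt.T@(np.array(target)-s["tool_pos"])
    print("pos",np.round(s["tool_pos"],4),"yaw",round(tx,2),"tilt",np.round(Rt[:2,2],4),"F",np.round(s["force"],2),"t",s["t"])
    print("travel",np.round(d,4),"spin",None if yaw is None else round(np.radians(tx-yaw),4), "dist",round(np.linalg.norm(d),3))
E
python3 -m inch '{"travel":[[0.302,-0.236,0],[0.302,-0.236,0],[0.302,-0.236,0],[0.302,-0.236,0],[0.302,-0.236,0],[0.302,-0.236,0],[0.302,-0.236,0],[0.302,-0.236,0],[0.302,-0.236,0],[0.302,-0.236,0]],"spin":[-0.12,-0.24,-0.36,-0.48,-0.6,-0.72,-0.84,-0.96,-1.08,-1.2]}' 0
python3 - <<'E'
from h import *
rel([.420,-.2185,.25],97.5)
E
```

```text
t: 2.63
tool_pos: [0.4215, -0.2141, 0.236]
orientation: [2.181, 2.261, 0.004]
force: [-0.1, -0.1, -0.2]
opening: 0.0926
gripper_force: 0.0
pos [ 0.4215 -0.2141  0.236 ] yaw 92.06 tilt [0.0018 0.0016] F [-0.12 -0.07 -0.17] t 2.6333
travel [-0.0043 -0.0016 -0.014 ] spin -0.0949 dist 0.015
```

```bash
python3 -m inch '{"travel":[[-0.004,-0.0015,0],[-0.004,-0.0015,0],[-0.004,-0.0015,0]],"spin":[-0.095,-0.095,-0.095]}'
python3 - <<'E'
from h import *
for c in("wrist","scene"):
    im,W=cloud(c); np.save(f"pics/{c}1.npy",W)
    cv2.imwrite(f"pics/{c}1.png",cv2.cvtColor(im,cv2.COLOR_RGB2BGR))
    for r in models.masks_of(c,"brush")[:1]:
        M=r["region"]; p=W[M]; p=p[~np.isnan(p[:,0])]
        print(c,r["p"],len(p))
        top=p[(abs(p[:,2]-.070)<.004)]
        if len(top)>10: print("block top",[np.round(a,1) for a in cv2.minAreaRect((top[:,:2]*1000).astype(np.float32))])
        hd=p[(p[:,2]>.085)&(p[:,1]<-.15)]
        for y0 in np.arange(-.26,-.15,.02):
            q=hd[abs(hd[:,1]-y0)<.004]
            if len(q)>3: print(round(y0,3),np.round([q[:,0].min(),q[:,0].max(),np.median(q[:,0]),q[:,2].max()],4))
        print("yrange",hd[:,1].min() if len(hd) else None)
rel([.420,-.2185,.092],97.5)
E
python3 - <<'E'
import cv2,numpy as np
a=cv2.imread("pics/wrist1.png");b=cv2.imread("pics/scene1.png")
cv2.imwrite("pics/pair1.png",cv2.resize(np.hstack([a,b]),(800,300)))
E
```

```text
t: 2.88
tool_pos: [0.4179, -0.223, 0.2358]
orientation: [2.086, 2.348, -0.0]
force: [-0.1, 0.2, -0.9]
opening: 0.0926
gripper_force: 0.0
wrist 0.68 8842
block top [array([ 403.5, -112.1]), array([45.6, 91.8]), np.float64(7.0)]
-0.26 [0.4112 0.4338 0.4226 0.1193]
-0.24 [0.4097 0.4315 0.42   0.1123]
-0.22 [0.4062 0.4284 0.4172 0.1055]
-0.2 [0.4038 0.4261 0.4147 0.0983]
-0.18 [0.4025 0.4228 0.4126 0.0914]
yrange -0.26900445186654287
scene 0.89 803
block top [array([ 401.1, -129.2]), array([ 46.9, 143.8]), np.float64(7.5)]
-0.26 [0.4102 0.4295 0.4156 0.1213]
-0.24 [0.4067 0.4241 0.4121 0.1087]
-0.22 [0.4049 0.4177 0.4092 0.104 ]
-0.2 [0.4005 0.4229 0.4073 0.095 ]
yrange -0.2731939969362447
pos [ 0.4176 -0.2235  0.2356] yaw 96.74 tilt [0. 0.] F [ 0.35 -0.66  0.21] t 3.0833
travel [0.0047 0.003  0.1436] spin -0.0132 dist 0.144
```

View pics/pair1.png

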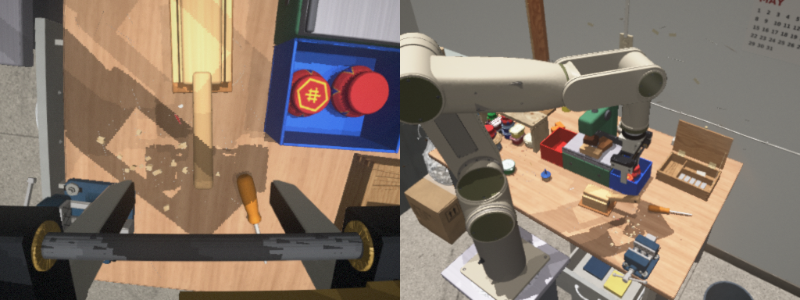

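Left is the wrist view: the handle runs from (203,75) to (203,185) along the tool axis, with the blue tray and jars at right and the vise at lower left. I'll check clearance around the fingers, then descend.

```bash
python3 - <<'E'
from h import *
W=np.load("pics/wrist1.npy"); x,y,z=[W[...,i] for i in range(3)]
print("max z left", np.nanmax(z[(x>.3)&(x<.395)&(y>-.29)&(y<-.17)]),"right",np.nanmax(z[(x>.445)&(x<.525)&(y>-.29)&(y<-.17)]))
v=(z>.02)&(z<.15)&(x<.4)&(y<-.2); print("vise", np.nanmin(W[v],0),np.nanmax(W[v],0))
W=np.load("pics/side.npy"); x,y,z=[W[...,i] for i in range(3)]
for lo,hi in ((.24,.3),(.3,.36),(.36,.42)):
    m=(y>lo)&(y<hi)&(x>.35)&(x<.75)&(z>.02); print(lo,np.nanmax(z[m]),np.nanmin(x[m]),np.nanmax(x[m]))
rel([.4185,-.229,.13],97.1); rel([.4185,-.229,.091],97.1)
E
```

```text
max z left 0.32992617113836425 right 0.3355968719223219
vise [ 0.1627833  -0.41350942  0.0200085 ] [ 0.33435527 -0.32177617  0.08589691]
0.24 0.15885086115310612 0.35023414324133784 0.7115002288542749
0.3 0.16082669318226234 0.3500512534310292 0.7326307951496778
0.36 0.16131108720045045 0.48391785580501784 0.599171008990161
pos [ 0.4176 -0.2235  0.2356] yaw 96.74 tilt [0. 0.] F [ 0.35 -0.66  0.21] t 3.0833
travel [-0.0055  0.0003  0.1056] spin -0.0062 dist 0.106
pos [ 0.4176 -0.2235  0.2356] yaw 96.74 tilt [0. 0.] F [ 0.35 -0.66  0.21] t 3.0833
travel [-0.0055  0.0003  0.1446] spin -0.0062 dist 0.145
```

```bash
python3 -m inch '{"travel":[[-0.0055,0,0.03],[-0.0055,0,0.06],[-0.0055,0,0.09],[-0.0055,0,0.11],[-0.0055,0,0.125],[-0.0055,0,0.136],[-0.0055,0,0.1445],[-0.0055,0,0.1445],[-0.0055,0,0.1445]],"spin":[-0.006,-0.006,-0.006,-0.006,-0.006,-0.006,-0.006,-0.006,-0.006]}'
python3 -m inch '{"travel":[[0,0,0],[0,0,0],[0,0,0],[0,0,0],[0,0,0],[0,0,0],[0,0,0],[0,0,0],[0,0,0],[0,0,0]],"spin":[0,0,0,0,0,0,0,0,0,0]}' 1 50
python3 -c "
from h import *
rel([.4185,-.229,.091],97.1)"
```

```text
t: 3.83
tool_pos: [0.4186, -0.2288, 0.0915]
orientation: [2.077, 2.357, 0.0]
force: [0.5, -0.0, 0.1]
opening: 0.0926
gripper_force: 0.0
t: 4.67
tool_pos: [0.4185, -0.2285, 0.0911]
orientation: [-2.076, -2.358, 0.0]
force: [-0.6, -0.2, 0.4]
opening: 0.0307
gripper_force: 0.0
pos [ 0.4185 -0.2285  0.0911] yaw 97.28 tilt [-0.0001  0.0001] F [-0.61 -0.22  0.44] t 4.6667
travel [-0.0005 -0.      0.0001] spin 0.0031 dist 0.001
```

```bash
python3 -m inch '{"travel":[[0,0,0],[0,0,0],[0,0,0],[0,0,0],[0,0,0],[0,0,0]],"spin":[0,0,0,0,0,0]}' 1 55
python3 -m inch '{"travel":[[0,0,-0.006],[0,0,-0.015],[0,0,-0.03],[0,0,-0.045],[0,0,-0.06],[0,0,-0.08],[0,0,-0.1],[0,0,-0.125],[0,0,-0.15],[0,0,-0.15]],"spin":[0,0,0,0,0,0,0,0,0,0]}'
python3 - <<'E'
from h import *
im,W=cloud("wrist"); np.save("pics/wrist2.npy",W); cv2.imwrite("pics/wrist2.png",cv2.cvtColor(im,cv2.COLOR_RGB2BGR))
im,W=cloud("side"); cv2.imwrite("pics/side2.png",cv2.cvtColor(im,cv2.COLOR_RGB2BGR))
m=models.masks_of("side","brush"); 
for r in m[:2]:
    p=W[r["region"]]; p=p[~np.isnan(p[:,0])]; print(r["p"],np.percentile(p,[2,98],axis=0).round(3))
np.save("pics/side2.npy",W)
import robot as _ if False else None
E
true; python3 - <<'E'
import sys; sys.path.insert(0,".")
from h import *
a=cv2.imread("pics/wrist2.png");b=cv2.imread("pics/side2.png")
cv2.imwrite("pics/pair2.png",cv2.resize(np.hstack([a,b]),(800,300)))
E
```

```text
t: 5.17
tool_pos: [0.4185, -0.2285, 0.0911]
orientation: [2.076, 2.358, 0.0]
force: [0.6, -0.2, -0.7]
opening: 0.0212
gripper_force: 55.0
t: 6.0
tool_pos: [0.4206, -0.23, 0.2478]
orientation: [2.07, 2.351, 0.002]
force: [0.6, 0.3, -0.8]
opening: 0.0214
gripper_force: 55.0  File "<stdin>", line 8
    import robot as _ if False else None
                      ^^
SyntaxError: invalid syntax
[ WARN:0@0.652] global loadsave.cpp:275 findDecoder imread_('pics/wrist2.png'): can't open/read file: check file path/integrity
[ WARN:0@0.652] global loadsave.cpp:275 findDecoder imread_('pics/side2.png'): can't open/read file: check file path/integrity
Traceback (most recent call last):
cv2.error: OpenCV(4.12.0) :-1: error: (-5:Bad argument) in function 'resize'
> Overload resolution failed:
>  - src data type = object is not supported
>  - Expected Ptr<cv::UMat> for argument 'src'
```

```bash
python3 - <<'E'
from h import *
a,W=cloud("wrist"); b,V=cloud("side"); np.save("pics/side2.npy",V)
cv2.imwrite("pics/pair2.png",cv2.cvtColor(cv2.resize(np.hstack([a,b]),(800,300)),cv2.COLOR_RGB2BGR))
models.masks_of("wrist","brush")
for n,w in(("wrist",W),("side",V)):
    for r in models.masks_of(n,"brush")[:1]:
        p=w[r["region"]]; p=p[~np.isnan(p[:,0])]; p=p[p[:,2]>.17]
        print(n,r["p"],len(p),np.percentile(p,[1,99],axis=0).round(3).tolist())
        t=p[(p[:,1]>-.15)&(p[:,1]<-.06)&(p[:,2]>.2)]
        if len(t)>20:
            c,*_=np.linalg.lstsq(np.c_[t[:,:2],np.ones(len(t))],t[:,2],rcond=None); print("block top plane slopes",c.round(3),"z at (.403,-.105)",c@[.403,-.105,1])
rel([.403,-.105,.2],97.3)
E
```

```text
wrist 0.91 20002 [[0.385, -0.263, 0.222], [0.431, -0.111, 0.272]]
block top plane slopes [ 0.008 -0.042  0.216] z at (.403,-.105) 0.2236290125372497
side 0.56 704 [[0.38, -0.258, 0.173], [0.431, -0.049, 0.27]]
block top plane slopes [ 0.007 -0.024  0.217] z at (.403,-.105) 0.2228364057980173
pos [ 0.4177 -0.228   0.2395] yaw 97.28 tilt [-0.0022  0.0015] F [ 0.18 -0.28 -1.03] t 6.25
travel [0.1238 0.001  0.0397] spin -0.0004 dist 0.13
```

View pics/pair2.png

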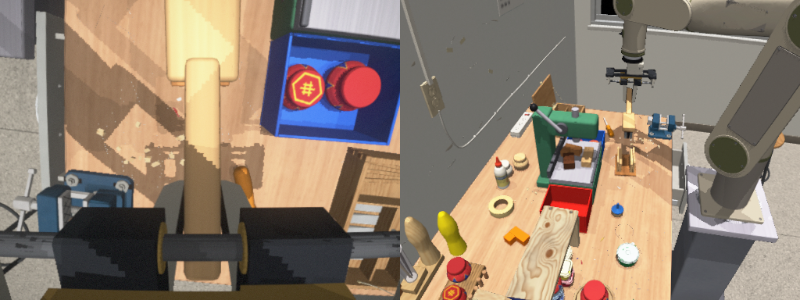

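The brush is held firmly with the block nearly level (about 2° droop), as both views show. Now I'll rotate it to the press heading, still well above the tray.

```bash
python3 -m inch '{"travel":[[0,0,0],[0,0,0],[0,0,0],[0,0,0],[0,0,0],[0,0,0],[0,0,0],[0,0,0],[0,0,0],[0,0,0]],"spin":[0.06,0.16,0.28,0.4,0.52,0.64,0.76,0.88,1.0,1.1]}'
python3 -m inch '{"travel":[[0,0,0],[0,0,0],[0,0,0],[0,0,0],[0,0,0],[0,0,0],[0,0,0],[0,0,0],[0,0,0]],"spin":[0.11,0.22,0.33,0.43,0.5,0.544,0.544,0.544,0.544]}'
python3 - <<'E'
from h import *
rel([.448,-.093,.24],3.1)
a,W=cloud("wrist")
p=[r for r in models.masks_of("wrist","brush")[:1]]
cv2.imwrite("pics/w3.png",cv2.cvtColor(a,cv2.COLOR_RGB2BGR))
for r in p:
    q=W[r["region"]]; q=q[~np.isnan(q[:,0])]; t=q[(q[:,0]>.49)&(q[:,2]>.2)]
    print(len(t),[np.round(v,1) for v in cv2.minAreaRect((t[:,:2]*1000).astype(np.float32))])
# bed / offcuts from wrist
x,y,z=[W[...,i] for i in range(3)]
m=(abs(z-.11)<.006)&(x>.48)&(y>-.12); print("bed",m.sum(), W[m].min(0) if m.any() else "")
for r in [*models.masks_of("wrist","parts_tray")[:1]]:
    q=W[r["region"]]; q=q[(q[:,2]>.079)&(q[:,2]<.093)]; print("blue rim",[np.round(v,1) for v in cv2.minAreaRect((q[:,:2]*1000).astype(np.float32))])
E
```

```text
t: 7.08
tool_pos: [0.4176, -0.2279, 0.2392]
orientation: [-3.003, -0.915, 0.003]
force: [0.4, 0.1, -1.6]
opening: 0.0214
gripper_force: 55.0
t: 7.83
tool_pos: [0.4181, -0.2282, 0.2402]
orientation: [-3.139, -0.087, 0.002]
force: [0.3, 0.5, -1.7]
opening: 0.0217
gripper_force: 55.0
pos [ 0.4181 -0.2282  0.2402] yaw 3.18 tilt [-0.0014  0.001 ] F [ 0.33  0.51 -1.69] t 7.8333
travel [ 0.0374 -0.1333  0.0003] spin 0.0014 dist 0.138
10006 [array([ 514.4, -223.8]), array([49.4, 46.5]), np.float64(2.9)]
bed 6469 [ 0.4983897  -0.094703    0.10400318]
blue rim [array([ 537.2, -137.1]), array([66.1, 91.3]), np.float64(2.1)]
```

```bash
python3 -m inch '{"travel":[[0.008,-0.03,0],[0.016,-0.06,0],[0.025,-0.09,0],[0.032,-0.115,0],[0.037,-0.133,0],[0.037,-0.133,0],[0.037,-0.133,0],[0.037,-0.133,0]],"spin":[0,0,0,0,0,0,0,0]}'
python3 - <<'E'
from h import *
rel([.448,-.093,.2],3.1)
a,W=cloud("wrist");b,V=cloud("side"); np.save("pics/w4.npy",W)
cv2.imwrite("pics/pair4.png",cv2.cvtColor(np.hstack([cv2.resize(a,(400,300)),cv2.resize(b[110:280,150:350],(400,300))]),cv2.COLOR_RGB2BGR))
c,s=np.cos(np.radians(3.1)),np.sin(np.radians(3.1))
def pf(q): d=q[:,:2]*1000-[572,26]; return np.c_[d[:,0]*c+d[:,1]*s,-d[:,0]*s+d[:,1]*c]
for n,w in(("wrist",W),("side",V)):
    P=pf(w.reshape(-1,3)); z=w[...,2].ravel()
    m=(z>.125)&(z<.145)&(abs(P[:,0])<66)&(abs(P[:,1])<110)
    if m.sum()>5: print(n,m.sum(),"offcut tops press-frame",np.percentile(P[m],[0.5,99.5],axis=0).round(0).tolist())
models.look_for("wrist","brush")
for r in models.masks_of("wrist","brush")[:1]:
    q=W[r["region"]]; q=q[~np.isnan(q[:,0])]; Q=pf(q); t=q[(Q[:,0]>-60)]; print("block",[np.round(v,1) for v in cv2.minAreaRect(pf(t).astype(np.float32))])
E
```

```text
t: 8.65
tool_pos: [0.4482, -0.0941, 0.2411]
orientation: [3.14, 0.085, -0.0]
force: [1.3, -0.4, -1.7]
opening: 0.0219
gripper_force: 55.0
pos [ 0.4482 -0.0941  0.2411] yaw 3.12 tilt [-0.0001 -0.0005] F [ 1.27 -0.35 -1.74] t 8.65
travel [-0.0002 -0.0011  0.0411] spin 0.0003 dist 0.041
wrist 6811 offcut tops press-frame [[-56.0, -51.0], [13.0, 21.0]]
side 769 offcut tops press-frame [[-55.0, -52.0], [60.0, 65.0]]
block [array([ -14.5, -129. ]), array([91. , 75.1]), np.float64(0.5)]
```

View pics/pair4.png

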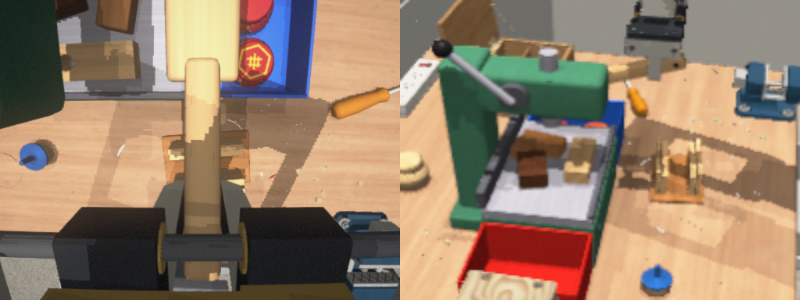

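Left is the wrist view: brush over the blue end of the bed, ahead of all the offcuts (long at (100,62), ell/block at (110,10)), with the head to the left. Now I'll descend gradually, feeling for contact.

```bash
python3 -m inch '{"travel":[[0,-0.005,0.01],[0,-0.009,0.02],[0,-0.009,0.03],[0,-0.009,0.04],[0,-0.009,0.042],[0,-0.009,0.044],[0,-0.009,0.044],[0,-0.009,0.044]],"spin":[0,0,0,0,0,0,0,0]}'
python3 -m inch '{"travel":[[0,0,0.001],[0,0,0.002],[0,0,0.003],[0,0,0.003]],"spin":[0,0,0,0]}'
python3 -c "
from h import *
rel([.448,-.084,.19],3.1)"
```

```text
t: 9.52
tool_pos: [0.448, -0.0848, 0.1974]
orientation: [3.14, 0.084, 0.001]
force: [0.3, 0.0, -1.5]
opening: 0.0214
gripper_force: 55.0
t: 9.85
tool_pos: [0.4478, -0.0847, 0.1941]
orientation: [3.14, 0.084, 0.0]
force: [-0.1, -0.4, -0.8]
opening: 0.0217
gripper_force: 55.0
pos [ 0.4478 -0.0847  0.1941] yaw 3.08 tilt [ 0.0001 -0.0001] F [-0.1  -0.36 -0.78] t 9.85
travel [ 0.0002 -0.0007  0.0041] spin -0.0003 dist 0.004
```

```bash
for i in 1 2 3; do python3 -m inch '{"travel":[[0,0,0.001],[0,0,0.002],[0,0,0.002],[0,0,0.002]],"spin":[0,0,0,0]}' | egrep 'pos|^force'; python3 -c "
from plant import robot;print(robot.read_state()['wrist_torque'])"; done
```

```text
tool_pos: [0.4477, -0.0847, 0.192]
force: [-1.3, 0.2, -1.9]
[ 0.03739444  0.18602461 -0.01874658]
tool_pos: [0.4477, -0.0847, 0.19]
force: [0.7, -0.4, -2.0]
[ 0.02828913  0.20854166 -0.01141884]
tool_pos: [0.4477, -0.0847, 0.188]
force: [0.6, -0.3, -1.5]
[0.03959213 0.17482523 0.01530166]
```

```bash
for i in 1 2 3; do python3 -m inch '{"travel":[[0,0,0.001],[0,0,0.002],[0,0,0.002],[0,0,0.002]],"spin":[0,0,0,0]}' | egrep 'pos|^force'; python3 -c "
from plant import robot;print(robot.read_state()['wrist_torque'][1])"; done
```

```text
tool_pos: [0.4477, -0.0847, 0.186]
force: [-0.9, 0.1, -1.6]
0.19361516563393738
tool_pos: [0.4479, -0.0847, 0.1842]
force: [-0.6, -0.4, -1.4]
0.11449221731908879
tool_pos: [0.4479, -0.0848, 0.1824]
force: [-1.9, 1.3, 1.4]
0.17262955653451723
```

```bash
for i in 1 2; do python3 -m inch '{"travel":[[0,0,0.0005],[0,0,0.0005],[0,0,0.0005]],"spin":[0,0,0]}' | egrep 'pos|^force'; python3 -c "
from plant import robot;print(robot.read_state()['wrist_torque'][1])"; done
```

```text
tool_pos: [0.4479, -0.0848, 0.1818]
force: [-2.6, 0.2, 2.6]
0.1734905137471974
tool_pos: [0.4479, -0.0848, 0.1813]
force: [-3.5, 0.5, 3.0]
0.24528289803636094
```

Contact felt: about 4.5 N net at TCP z ≈ 0.181, roughly 2 mm of bristle give. I'll sweep at this height.

```bash
python3 -m inch '{"travel":[[0,-0.005,0],[0,-0.014,0],[0,-0.024,0],[0,-0.034,0],[0,-0.044,0],[0,-0.054,0],[0,-0.064,0],[0,-0.074,0],[0,-0.082,0],[0,-0.085,0]],"spin":[0,0,0,0,0,0,0,0,0,0]}'
python3 - <<'E'
from h import *
rel([.44,.05,.181],3.1)
a,W=cloud("wrist");b,V=cloud("side")
cv2.imwrite("pics/pair5.png",cv2.cvtColor(np.hstack([cv2.resize(a,(400,300)),cv2.resize(b[110:280,150:350],(400,300))]),cv2.COLOR_RGB2BGR))
E
```

```text
t: 13.18
tool_pos: [0.4431, 0.0015, 0.1812]
orientation: [-3.14, -0.086, -0.0]
force: [1.0, -4.4, 4.2]
opening: 0.0217
gripper_force: 55.1
pos [0.4431 0.0015 0.1812] yaw 3.15 tilt [0.     0.0002] F [ 1.02 -4.39  4.24] t 13.1833
travel [-0.0005 -0.0486  0.0002] spin 0.0008 dist 0.049
```

View pics/pair5.png

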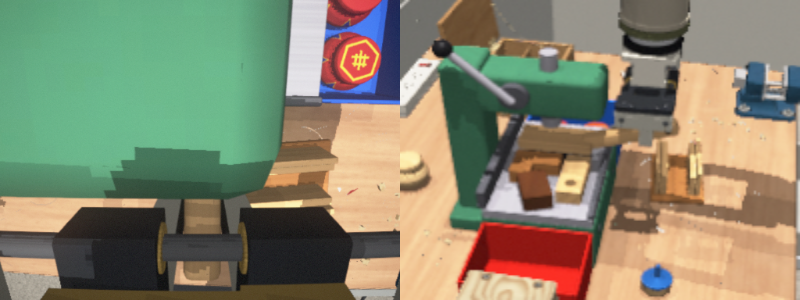

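The side view shows the brush pushing all three offcuts ahead of it toward the red tray, ell (535,165), block (535,190), long (573,180). Continuing.

```bash
python3 -m inch '{"travel":[[0,-0.005,-0.0005],[0,-0.014,-0.0005],[0,-0.024,-0.0005],[0,-0.034,-0.0005],[0,-0.044,-0.0005],[0,-0.054,-0.0005],[0,-0.064,-0.0005],[0,-0.072,-0.0005],[0,-0.077,-0.0005],[0,-0.077,-0.0005]],"spin":[0,0,0,0,0,0,0,0,0,0]}'
python3 - <<'E'
from h import *
rel([.44,.15,.181],3.1)
b,V=cloud("side")
cv2.imwrite("pics/s6.png",cv2.cvtColor(cv2.resize(b[110:300,150:350],None,fx=2.5,fy=2.5),cv2.COLOR_RGB2BGR))
E
```

```text
t: 14.12
tool_pos: [0.4389, 0.0784, 0.1816]
orientation: [-3.14, -0.087, 0.0]
force: [-0.1, 0.5, 2.4]
opening: 0.0221
gripper_force: 55.0
pos [0.4389 0.0784 0.1816] yaw 3.18 tilt [-0.0002  0.0008] F [-0.1   0.54  2.42] t 14.1167
travel [ 0.0051 -0.0714  0.0007] spin 0.0013 dist 0.072
```

View pics/s6.png

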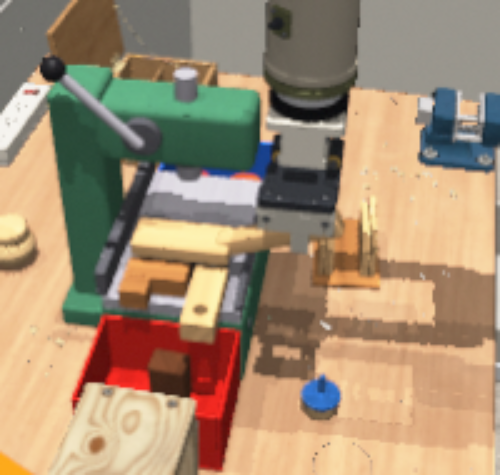

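The dark block is already in the tray (170,370). The ell (150,282) and long (203,300) are at the edge. Finishing the sweep.

```bash
python3 -m inch '{"travel":[[0,-0.005,0],[0,-0.014,0],[0,-0.024,0],[0,-0.034,0],[0,-0.044,0],[0,-0.054,0],[0,-0.062,0],[0,-0.068,0],[0,-0.07,0],[0,-0.07,0]],"spin":[0,0,0,0,0,0,0,0,0,0]}'
python3 - <<'E'
from h import *
rel([.44,.15,.181],3.1)
b,V=cloud("side")
cv2.imwrite("pics/s7.png",cv2.cvtColor(cv2.resize(b[110:300,150:350],None,fx=2.5,fy=2.5),cv2.COLOR_RGB2BGR))
E
```

```text
t: 15.0
tool_pos: [0.4351, 0.1477, 0.1815]
orientation: [-3.14, -0.086, 0.001]
force: [-0.8, -0.9, 1.6]
opening: 0.0218
gripper_force: 55.0
pos [0.4351 0.1477 0.1815] yaw 3.15 tilt [-0.0004  0.0003] F [-0.82 -0.85  1.64] t 15.0
travel [ 0.005  -0.0021  0.0005] spin 0.0008 dist 0.005
```

View pics/s7.png

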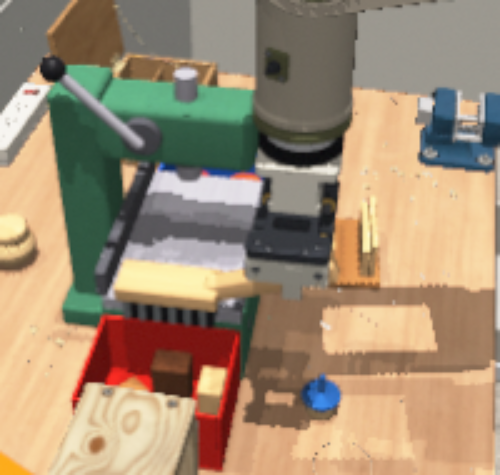

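Block (170,365) and long (210,385) are in the tray, with a brown piece at (130,383) that I'll verify after retreating. The bed is empty. I'll lift slightly and go back under the head.

```bash
python3 -m inch '{"travel":[[0,0,-0.007],[0,0,-0.014],[0,0,-0.014],[0,0.015,-0.014],[0,0.04,-0.014],[0,0.065,-0.014],[0,0.09,-0.014],[0,0.115,-0.014],[0,0.14,-0.014],[0,0.165,-0.014]],"spin":[0,0,0,0,0,0,0,0,0,0]}'
python3 -m inch '{"travel":[[0,0.025,0],[0,0.05,0],[0,0.075,0],[0,0.095,0],[0,0.11,-0.005],[0,0.13,-0.02],[0,0.15,-0.04],[0,0.17,-0.06],[0,0.185,-0.06],[0,0.185,-0.06]],"spin":[0,0,0,0,0,0,0,0,0,0]}'
python3 - <<'E'
from h import *
rel([.4182,-.228,.245],3.15)
b,V=cloud("side");a,W=cloud("scene")
cv2.imwrite("pics/s8.png",cv2.cvtColor(np.hstack([cv2.resize(b[200:310,160:290],(400,340)),cv2.resize(a[140:280,130:330],(400,340))]),cv2.COLOR_RGB2BGR))
for c in("side","scene"):
  for n in("offcut_long","offcut_ell","offcut_block"):
    print(c,n,[(np.round(r["centre"],3).tolist(),round(r["p"],2)) for r in models.look_for(c,n)][:3])
E
```

```text
t: 15.88
tool_pos: [0.4438, -0.0192, 0.1956]
orientation: [-3.14, -0.084, 0.001]
force: [1.2, -0.5, -1.7]
opening: 0.0217
gripper_force: 55.0
t: 16.72
tool_pos: [0.4544, -0.2056, 0.2571]
orientation: [3.138, 0.08, 0.003]
force: [0.4, 0.4, -1.6]
opening: 0.0217
gripper_force: 55.0
pos [ 0.4544 -0.2056  0.2571] yaw 2.93 tilt [ 0.0019 -0.0023] F [ 0.38  0.4  -1.6 ] t 16.7167
travel [-0.0374  0.0205  0.0121] spin -0.0039 dist 0.044
side offcut_long [([0.5, 0.23, 0.09], 0.57)]
side offcut_ell [([0.695, 0.337, 0.025], 0.68)]
side offcut_block [([0.556, 0.188, 0.062], 0.62)]
scene offcut_long [([0.505, 0.207, 0.092], 0.48)]
scene offcut_ell [([0.582, 0.227, 0.029], 0.55)]
scene offcut_block [([0.551, 0.184, 0.065], 0.61), ([0.52, -0.212, 0.238], 0.38)]
```

View pics/s8.png

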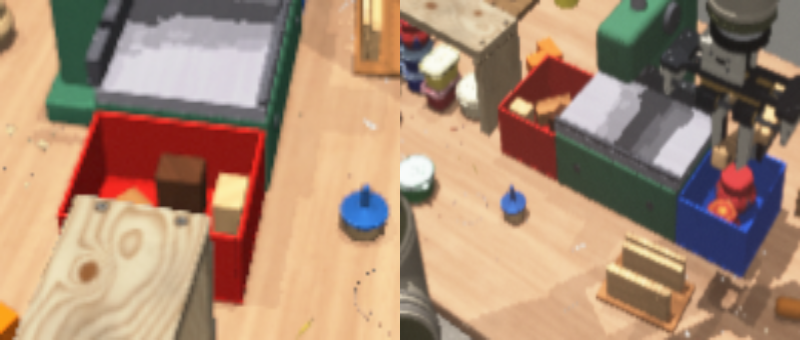

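Everything is in the red tray: block, long (leaning on end), and the ell at (0.582,0.227,0.029) per the scene camera. Now I'll bring the brush back above its rest.

```bash
python3 -m inch '{"travel":[[-0.019,0.01,0.006],[-0.0375,0.022,0.012],[-0.0375,0.022,0.012],[-0.0375,0.022,0.012],[-0.0375,0.022,0.012],[-0.0375,0.022,0.012],[-0.0375,0.022,0.012],[-0.0375,0.022,0.012],[-0.0375,0.022,0.012],[-0.0375,0.022,0.012]],"spin":[0,-0.05,-0.15,-0.27,-0.39,-0.51,-0.63,-0.75,-0.87,-0.99]}'
python3 -m inch '{"travel":[[0,0,0],[0,0,0],[0,0,0],[0,0,0],[0,0,0],[0,0,0],[0,0,0],[0,0,0],[0,0,0]],"spin":[-0.12,-0.24,-0.36,-0.48,-0.57,-0.63,-0.655,-0.655,-0.655]}'
python3 - <<'E'
from h import *
rel([.4185,-.2285,.24],97.28)
W=cloud("wrist")[1]; V=cloud("side")[1]
for n,w in(("wrist",W),("side",V)):
    for r in models.masks_of(n,"brush")[:1]:
        p=w[r["region"]]; p=p[~np.isnan(p[:,0])]; p=p[p[:,2]>.17]
        t=p[(p[:,1]>-.15)&(p[:,1]<-.06)&(p[:,2]>.2)]
        print(n,len(t),np.percentile(t,[1,99],axis=0).round(3).tolist())
        if len(t)>20:
            c,*_=np.linalg.lstsq(np.c_[t[:,:2],np.ones(len(t))],t[:,2],rcond=None); print("slopes",c.round(3),"z",c@[.403,-.105,1])
        hd=p[p[:,1]<-.16]
        if len(hd)>20: print("handle x(y)",np.polyfit(hd[:,1],hd[:,0],1), "end",hd[:,1].min())
E
```

```text
t: 17.95
tool_pos: [0.418, -0.2261, 0.2436]
orientation: [2.718, 1.575, 0.0]
force: [-0.3, 0.2, -1.5]
opening: 0.0214
gripper_force: 55.0
t: 18.7
tool_pos: [0.418, -0.2262, 0.2436]
orientation: [2.075, 2.358, 0.0]
force: [-0.1, -0.2, -0.9]
opening: 0.0213
gripper_force: 55.0
pos [ 0.418  -0.2262  0.2436] yaw 97.31 tilt [ 0.0002 -0.0001] F [-0.12 -0.24 -0.86] t 18.7
travel [-0.0023  0.0002  0.0036] spin 0.0005 dist 0.004
wrist 9047 [[0.382, -0.15, 0.22], [0.428, -0.107, 0.23]]
slopes [ 0.004 -0.054  0.216] z 0.2227063450763827
handle x(y) [-0.12636631  0.38884654] end -0.2649007417379303
side 291 [[0.378, -0.149, 0.217], [0.43, -0.062, 0.229]]
slopes [-0.017 -0.032  0.226] z 0.22201603417726448
handle x(y) [-0.11189954  0.39405459] end -0.26484209914595574
```

```bash
python3 -m inch '{"travel":[[-0.0023,0,0.025],[-0.0023,0,0.055],[-0.0023,0,0.085],[-0.0023,0,0.105],[-0.0023,0,0.12],[-0.0023,0,0.13],[-0.0023,0,0.136],[-0.0023,0,0.1385],[-0.0023,0,0.1385],[-0.0023,0,0.1385]],"spin":[0,0,0,0,0,0,0,0,0,0]}'
python3 -m inch '{"travel":[[0,0,0.001],[0,0,0.003],[0,0,0.005],[0,0,0.007],[0,0,0.007]],"spin":[0,0,0,0,0]}'
python3 -c "
from h import *
rel([.4185,-.2285,.0911],97.28); W=cloud('side')[1]
cv2.imwrite('pics/s9.png',cv2.cvtColor(cv2.resize(cloud('side')[0][130:260,240:340],(600,600)),cv2.COLOR_RGB2BGR))"
```

```text
t: 19.73
tool_pos: [0.4188, -0.2292, 0.1062]
orientation: [2.074, 2.358, 0.0]
force: [0.9, -0.9, -1.3]
opening: 0.0215
gripper_force: 55.0
t: 20.15
tool_pos: [0.418, -0.2286, 0.0977]
orientation: [-2.074, -2.359, 0.0]
force: [0.1, 0.5, -1.7]
opening: 0.0216
gripper_force: 55.0
pos [ 0.418  -0.2286  0.0977] yaw 97.33 tilt [-0.0005  0.0003] F [ 0.07  0.54 -1.68] t 20.15
travel [0.0001 0.0006 0.0066] spin 0.001 dist 0.007
```

```bash
for i in 1 2; do python3 -m inch '{"travel":[[0,0,0.001],[0,0,0.0025],[0,0,0.0025],[0,0,0.0025]],"spin":[0,0,0,0]}' | egrep "pos|^force"; done
```

```text
tool_pos: [0.4181, -0.2287, 0.0955]
force: [0.2, -0.3, -2.1]
tool_pos: [0.4181, -0.2287, 0.093]
force: [-0.2, -0.6, -1.2]
```

View pics/s9.png

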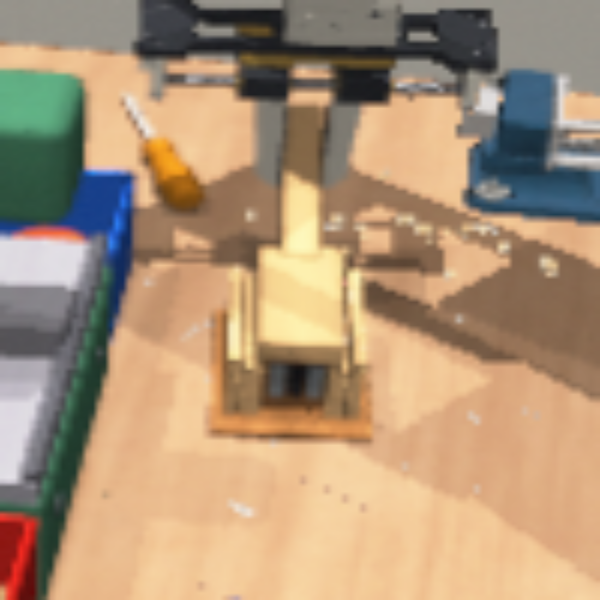

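The block sits between the lips (300,300) with its bristles between the rails. Lowering the last few millimetres.

```bash
for i in 1 2; do python3 -m inch '{"travel":[[0,0,0.0005],[0,0,0.001],[0,0,0.001],[0,0,0.001]],"spin":[0,0,0,0]}' | egrep "pos|^force"; done
```

```text
tool_pos: [0.4182, -0.2288, 0.0921]
force: [-0.1, 0.6, -2.1]
tool_pos: [0.4183, -0.2289, 0.0912]
force: [0.7, 0.7, -0.2]
```

```bash
python3 -m inch '{"travel":[[0,0,0.0005],[0,0,0.0005],[0,0,0.0005]],"spin":[0,0,0]}' | egrep "pos|^force"
python3 -m inch '{"travel":[[0,0,0.0005],[0,0,0.0005],[0,0,0.0005],[0,0,0.0005],[0,0,0.0005],[0,0,0.0005]],"spin":[0,0,0,0,0,0]}' 0.5 10
python3 -m inch '{"travel":[[0,0,0],[0,0,0],[0,0,-0.01],[0,0,-0.03],[0,0,-0.05],[0,0,-0.08],[0,0,-0.11],[0,0,-0.14],[0,0,-0.16],[0,0,-0.16]],"spin":[0,0,0,0,0,0,0,0,0,0]}' 0.2
python3 - <<'E'
from h import *
W=cloud("wrist")[1]; b,V=cloud("side")
for n,w in(("wrist",W),("side",V)):
    for r in models.masks_of(n,"brush")[:1]:
        p=w[r["region"]]; p=p[~np.isnan(p[:,0])]
        t=p[(p[:,1]>-.15)&(p[:,1]<-.055)&(abs(p[:,2]-.07)<.012)]
        c,*_=np.linalg.lstsq(np.c_[t[:,:2],np.ones(len(t))],t[:,2],rcond=None)
        print(n,[np.round(v,1) for v in cv2.minAreaRect((t[:,:2]*1000).astype(np.float32))],"slopes",c.round(3),"z",c@[.403,-.105,1])
rel([.418,-.228,.25])
cv2.imwrite('pics/s10.png',cv2.cvtColor(np.hstack([cv2.resize(b[130:260,240:340],(460,600)),cv2.resize(b[190:310,160:250],(340,600))]),cv2.COLOR_RGB2BGR))
E
```

```text
tool_pos: [0.4183, -0.229, 0.091]
force: [-0.2, -0.0, 1.1]
t: 22.33
tool_pos: [0.4182, -0.2288, 0.0901]
orientation: [-2.075, -2.359, -0.0]
force: [0.6, 0.2, 1.1]
opening: 0.0465
gripper_force: 0.0
t: 23.17
tool_pos: [0.4202, -0.2302, 0.2568]
orientation: [2.069, 2.352, 0.002]
force: [0.5, 0.2, 1.1]
opening: 0.0745
gripper_force: 0.0
wrist [array([ 401.5, -110.5]), array([46.4, 83.3]), np.float64(7.0)] slopes [ 0.    -0.01   0.068] z 0.06885125809879003
side [array([ 404.7, -102.1]), array([45.2, 98.1]), np.float64(6.0)] slopes [ 0.003 -0.01   0.067] z 0.06951011872918307
pos [ 0.4177 -0.2285  0.2492] yaw 97.33 tilt [-0.0013  0.0009] F [-1.17 -0.74 -0.62] t 23.3667
travel [ 0.0004  0.0004 -0.0008] spin None dist 0.001
```

View pics/s10.png

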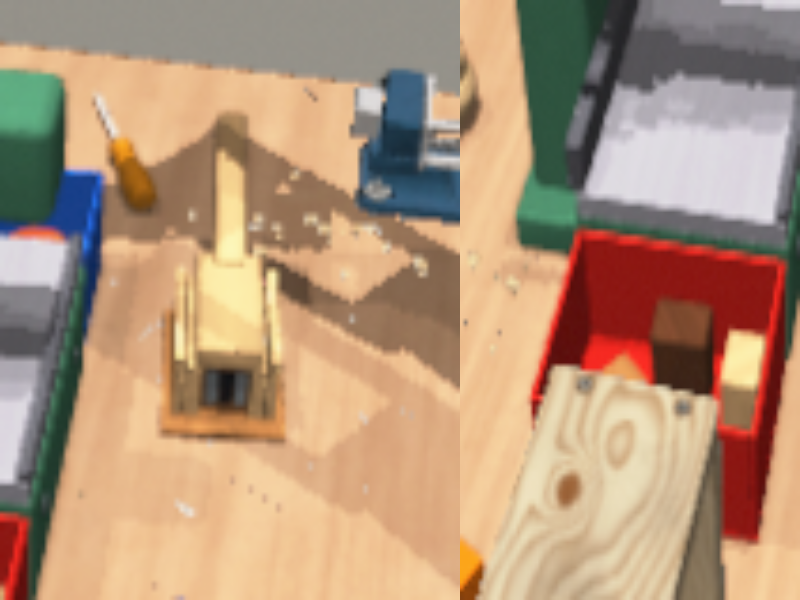

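The brush is level on its rest, the bed is clear, all three offcuts are in the red tray, and the arm is clear. Handing in.

```bash
python3 -c "
from plant import close_job
print(close_job())"
```

```text
the job is handed in; nothing more can be done
None
```

The three offcuts are swept into the red scrap tray, the brush is back on its rest bristles down with the gripper clear of it, and the job was handed in at about 23 s.

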